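# Turn the hob dial up to setting 2 under the saucepan

## Task

Put the heat under the saucepan: with a fingertip, turn the dial in front of the plate the saucepan stands on clockwise until it clicks into setting 2 (the second dot after the off bar) and never on to the next one. Stroke the dial by friction rather than grip it, lift nothing, and leave the other dial at its setting and everything on the hob and the counter where it stands.

Things in the scene. Friction and masses are not known exactly. Their poses are not given: they have to be found in the camera images.
- hob: white two-plate counter-top hob, fixed, 360 mm deep (x) by 520 mm wide (y), flat top 60 mm above the counter; origin at the centre of its underside; x runs from its front edge (dials, nearest the robot) to its rear, y to the robot's left. Dark round plates (156 mm across, 6 mm high) at x +85 mm, y +140 and -140 mm; each has its dial straight in front of it, at x -105 mm
- plate_left (a point): centre of the top of the hob's left plate (+y side), which the left dial controls
- plate_right (a point): centre of the top of the hob's right plate (-y side), which the right dial controls
- dial_left_top (a point): centre of the flat top of the left dial: a knurled black disc 92 mm across, 18 mm high, on an upright axle, its top 84 mm above the counter when untouched. In the middle a smooth black patch 48 mm across; a white pointer line, 7 mm wide, runs out to the rim. It rides on a soft spring: starts to sink at about 2 N, down on its stop 5 mm lower at about 9 N
- dial_right_top (a point): the same point of the right dial, which is identical (size, spring, detents)
- dial_left_pointer (a point): outer end of the white pointer line at the rim of the left dial's top face, 46 mm from the axle; at off it stands 75 degrees to the left of straight back (hob +x). Marks on the hob round the far half of the dial: a black bar for off, then clockwise five dots, larger and larger, 30 degrees apart, for settings 1 to 5
- dial_right_pointer (a point): the same point of the right dial
- dial_left (a joint): angle of the left dial in rad: 0 = off, growing clockwise seen from above. Detents every 0.524 rad (30 degrees): off, 1 to 5, then an end stop; setting 2 is 1.047. About 0.06 N m turns it over the hump between detents; past half way it snaps on, and when let go it settles in the nearest detent. Starts at off or 1
- dial_right (a joint): the same for the right dial, which also starts at off or 1
- saucepan: steel saucepan, 152 mm across, 85 mm high, with one straight black handle (along its own +x, reaching 220 mm from the middle); stands on one of the plates; origin at the centre of its underside
- coffee_pot: aluminium stove-top coffee pot, 100 mm across the foot, 163 mm high, black handle (to its own +x); stands on the other plate; origin at the centre of its underside
- spice_jar: glass jar 42 mm across, 68 mm high, on the hob's top between the dials; origin at the centre of its underside
- pepper_mill: wooden mill 48 mm across, 122 mm high, on the hob's top between the plates; origin at the centre of its underside
- soap_bottle: yellow bottle 64 mm across, 190 mm high, on the counter left of the hob; origin under its centre
- cleaner_bottle: white bottle 60 mm across, 170 mm high, on the counter left of the hob; origin under its centre
- mug: white mug 80 mm across, 90 mm high, on the counter left of the hob; origin under its centre
- bowl: white bowl 140 mm across, 55 mm high, on the counter right of the hob; origin under its centre
- spatula: kitchen spatula lying flat on the counter right of the hob

How it is judged:
By the outcome, as a careful person would: the job done as asked, in the order asked, and still so for the second after the job is handed in, with the robot touching nothing.
It also fails if it takes over 42 s, if anything falls off the work surface, if the arm or the gripper's body presses on something with over 40 N, if the wrist force passes 120 N, or if a joint passes its speed limit or range.

## Robot

A 6-joint arm with a two-finger parallel gripper is mounted at the origin on the work surface. World frame = base frame: x ahead of the robot, y to its left, z up, the work surface at z = 0. Lengths are in m, angles in rad, forces in N, time in s.
With the tool pointing down it reaches from about 0.3 to 0.85 m from the base axis. Payload 5.4 kg.
Tool frame: the origin (TCP) lies between the finger pads; the fingertips stand 17 mm ahead of it and the grasp point (between the pads) lies 2 mm behind it; z points along the fingers, y is the line along which they close (so a half turn about z gives the same grasp; the last joint's range is limited). The gripper opens to 85 mm and grips with 20 to 120 N. Pads are 22 mm wide; open, the fingers measure 114 mm over their backs; the gripper's body (76 mm by 85 mm) begins 54 mm behind the grasp point. The pads swing forward as they close: fully open they stand 13 mm farther back than shut.
Start: joints at [-1.315, 0.158, 1.597, -0, 1.386, -0.21], TCP at [0.258, -0.514, 0.248] pointing down, gripper open.
Joint ranges: [-2.91, 2.91], [-0.94, 2.29], [0.18, 2.7], [-1.29, 4.43], [0.17, 2.64], [-3, 3]. Speed limits (rad/s): [2.57, 2.57, 3.14, 3.14, 3.14, 3.14].

## Interface

Orientations are given as a 3x3 rotation matrix whose columns are the frame's x, y, z axes.
In Python, from workcell import bot gives the robot as it stands. The module is installed in compiled form; this text tells all that it offers.
- The arm moves only by the shell command python3 -m pendant 'ROWS' [FORCE]. ROWS is JSON, a list of rows, each a list of 3 entries, a list of its own where there are three numbers: the opening, from 0 (shut) to 1 (fully open), then the shift along the tool's x, y, z in units of 40 mm (1.0 is 40 mm), then the turn, a rotation vector about the tool's x, y, z in units of 8 degrees (1.0 is 8 degrees). A call has 1 to 12 rows; each row shifts and turns the commanded pose from where the row before left it, along the tool's axes as they then stand; what a row does not reach is not made up. A row lasts 1/10 s, in which the tool goes at most 50 mm and 8.59 degrees, less where a joint would pass 70% of its speed; a pose out of reach is approached as far as the arm can. A call is refused whole if a number of a shift passes 1 or a number of a turn 1, either way. A call with a gripper value outside its range is refused whole. The fingers move at their own pace and stop on an object; FORCE is the grip in N (left out, the last holds). Time passes only in rows, so rows that do not move let the fingers close. It gives the time, the measured TCP pose, the force, the opening and the grip force at its end, in the units of the state.
- bot.observe(): the state, without advancing time (a new reading comes with each control period).
- bot.camera(name): name is "scene" or "top" or "wrist"; returns the picture (400x640x3 uint8, red, green, blue); there is no depth.
- bot.camera_model(name): a dict with "fx", "fy", "cx", "cy" (pixels), "k1" (the pictures are not rectified: a ray, as slopes to the right and down, at radius r is drawn at 1 + k1 r^2 times it, then the intrinsics apply), "R" (3x3) and "t" (3): a world point X has camera coordinates R X + t; the wrist camera has in their place "tool_from_camera" (4x4, takes a point from camera to tool coordinates, whose origin is the TCP and whose axes are the flange's). Camera axes: x right, y down, z forward; pixel columns grow to the right and rows downward; lengths in m; the calibration is good to about 2 mm. A picture is of the moment at which its call begins: read the wrist's pose just before it. camera_model takes no time and is no camera call.
- bot.hand_in(): hands the job in; it is judged then, once.
The state is a dict: "t": time; "joint_pos": joint angles; "qd": joint speeds; "tau": joint torques, N m; "ee_pos": TCP position; "eef_rot": TCP orientation; "ft_force": force on the tool from outside, world axes, zero at the start; "torque": the same for the moment, N m; "width": opening from 0.0 (shut) to 1.0 (fully open); "gripper_force": force on a finger pad.
Only numpy, scipy, OpenCV 4.12 (cv2) and the standard library are available. Lean on these libraries where they do the work, as an engineer would, in place of code of your own. Each camera call takes 0.05 s, during which the arm holds its last target. There are 200 camera calls.

## Working session

There is one attempt and no reset: what is moved stays moved. The work goes in short steps, Python scripts to look and compute and a shell command to move; the robot and the scene stay as the last step left them, time stands still between calls to the robot, and variables do not carry over. Pictures are saved under pics/ and viewed, at most 10 in all, crops included, and the job is handed in when it is done.

```bash
mkdir -p pics; python3 - <<'E'
from workcell import bot
import cv2
for n in("scene","top"):
    im=bot.camera(n); cv2.imwrite(f"pics/{n}1.png",im[:,:,::-1])
    m=bot.camera_model(n); print(n,m)
s=bot.observe(); print(s["t"],s["ee_pos"],s["eef_rot"],s["ft_force"])
E
```

```text
scene {'fx': 382.2757319964625, 'fy': 382.2757319964625, 'cx': 322.4554860980986, 'cy': 201.09226335972713, 'k1': -0.03936096830102135, 'R': array([[-0.69338313,  0.72055858, -0.00389555],
       [ 0.52925087,  0.50560683, -0.68136279],
       [-0.48899219, -0.47450719, -0.7319355 ]]), 't': array([ 0.38616375, -0.23131941,  1.50263902])}
top {'fx': 467.7331479964065, 'fy': 467.7331479964065, 'cx': 321.67156437962205, 'cy': 197.50801336252874, 'k1': -0.11448925805245866, 'R': array([[-0.02716876, -0.99942417, -0.0203268 ],
       [-0.99247655,  0.02939719, -0.11885327],
       [ 0.11938238,  0.01694477, -0.99270374]]), 't': array([0.01127268, 0.555391  , 1.7449788 ])}
0.1 [ 0.25809713 -0.51324429  0.24741074] [[ 8.93455742e-01  4.49151022e-01 -4.43315155e-04]
 [ 4.49151116e-01 -8.93454323e-01  1.62718522e-03]
 [ 3.34770062e-04 -1.65293348e-03 -9.99998578e-01]] [0.35871442 0.20503187 0.54592772]
```

View pics/scene1.png

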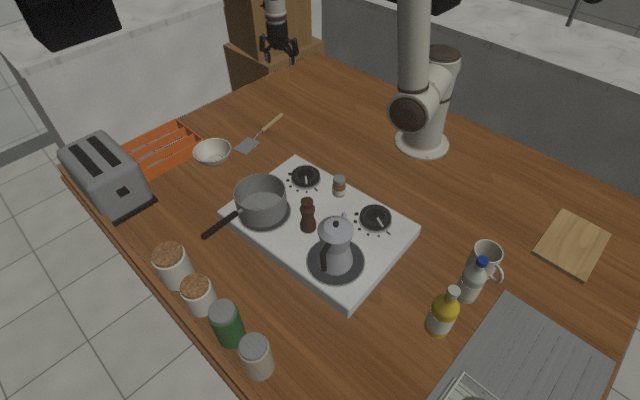

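View pics/top1.png

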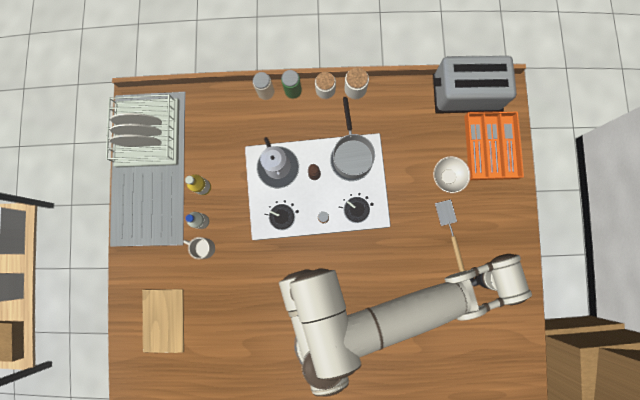

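The saucepan stands on the right plate (top view, ~(353,157)), so the right dial at ~(356,209) is the one to turn. The coffee pot is on the left plate, the jar is at (323,217), and the right dial's pointer goes up-left. Next I'll measure the dials.

```bash
cat > h.py <<'E'
import numpy as np, cv2
from workcell import bot
def ray(m,u,v):
    d=np.array([(u-m["cx"])/m["fx"],(v-m["cy"])/m["fy"]]); s=d.copy()
    for _ in range(20): s=d/(1+m["k1"]*(s@s))
    return np.array([*s,1.])
def onplane(n,u,v,z):
    m=bot.camera_model(n); c=-m["R"].T@m["t"]; r=m["R"].T@ray(m,u,v)
    return c+r*(z-c[2])/r[2]
def wrist_onplane(s,u,v,z):
    m=bot.camera_model("wrist"); T=np.eye(4); T[:3,:3]=s["eef_rot"]; T[:3,3]=s["ee_pos"]
    T=T@m["tool_from_camera"]; r=T[:3,:3]@ray(m,u,v); c=T[:3,3]
    return c+r*(z-c[2])/r[2]
E
python3 - <<'E'
from h import *
im=cv2.imread("pics/top1.png")
g=im.max(2)
P={}
for nm,(u,v) in dict(L=(282,217),R=(356,209)).items():
    x0,y0=u-22,v-22
    m=(g[y0:y0+44,x0:x0+44]<75).astype(np.uint8)
    n,l,st,_=cv2.connectedComponentsWithStats(m); k=1+np.argmax(st[1:,4])
    c=max(cv2.findContours((l==k).astype(np.uint8),0,2)[0],key=cv2.contourArea)
    (a,b),r=cv2.minEnclosingCircle(cv2.convexHull(c)); a+=x0;b+=y0
    c3=onplane("top",a,b,.08); P[nm]=c3; print(nm,a,b,r,st[k],c3)
    # pointer
    w=(im[y0:y0+44,x0:x0+44].min(2)>110); yy,xx=np.nonzero(w); xx=xx+x0;yy=yy+y0
    d=np.hypot(xx-a,yy-b); s=(d<10.5)
    if s.any():
        q=np.mean([onplane("top",i,j,.084) for i,j in zip(xx[s],yy[s])],0)-c3; print("ptr",s.sum(),q, np.degrees(np.arctan2(q[1],q[0])))
d=P["L"]-P["R"]; print("dist",np.hypot(*d[:2]),"hob yaw",np.degrees(np.arctan2(-d[0],d[1])))
j=onplane("top",323,217,.068+.06); print("jar",j)
z=np.hstack([cv2.resize(im[185:245,256:316],(400,400),interpolation=2),cv2.resize(im[180:240,326:386],(400,400),interpolation=2)])
cv2.imwrite("pics/z1.png",z)
E
```

```text
L 281.4425296783447 216.46551704406738 12.037346839904785 [ 10  10  24  24 395] [0.48377066 0.14517223 0.08      ]
ptr 17 [0.01121261 0.02367959 0.004     ] 64.66180468875483
R 356.52941131591797 209.17646980285645 12.091160774230957 [ 11  11  24  24 383] [ 0.50274452 -0.1326114   0.08      ]
ptr 20 [0.01670621 0.01759848 0.004     ] 46.489937674250385
dist 0.2784308711523152 hob yaw 3.9074889333855496
jar [ 0.47369013 -0.00896014  0.128     ]
```

View pics/z1.png

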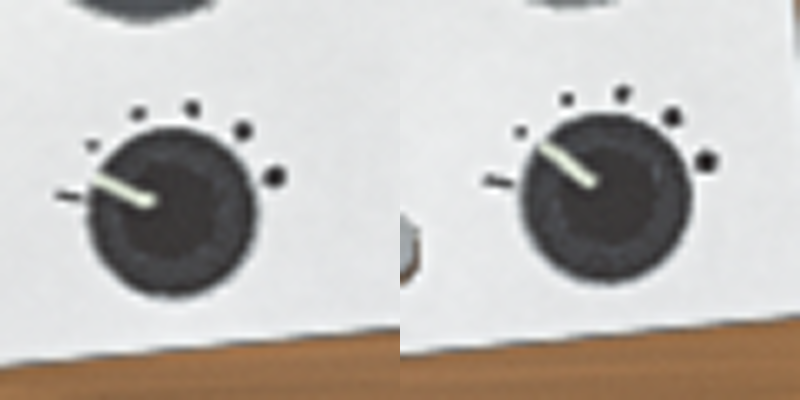

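Right dial is at setting 1, though the image is coarse. I'll close the fingers, move over the near side of the right dial and look with the wrist camera.

```bash
python3 -m pendant '[[0,[0.89,-0.57,0],[0,0,0]],[0,[0.89,-0.57,0],[0,0,0]],[0,[0.89,-0.57,0],[0,0,0]],[0,[0.89,-0.57,0],[0,0,0]],[0,[0.89,-0.57,0],[0,0,0]],[0,[0.89,-0.57,0],[0,0,0]],[0,[0.89,-0.57,0],[0,0,0]],[0,[0.89,-0.57,0],[0,0,0]],[0,[0.89,-0.57,0],[0,0,0]],[0,[0.5,-0.5,0],[0,0,0]],[0,[0,0,0],[0,0,0]],[0,[0,0,0],[0,0,0]]]' 30
python3 - <<'E'
from h import *
s=bot.observe(); im=bot.camera("wrist"); cv2.imwrite("pics/w1.png",im[:,:,::-1])
print(s["t"],s["ee_pos"],s["eef_rot"],s["ft_force"],bot.camera_model("wrist"))
E
```

```text
t: 1.3
ee_pos: [0.4611, -0.1593, 0.2479]
eef_rot: [[0.893, 0.45, -0.001], [0.45, -0.893, -0.0], [-0.001, -0.0, -1.0]]
ft_force: [0.9, 0.2, -0.0]
width: -0.001
gripper_force: 0.0
1.3 [ 0.46106388 -0.15932248  0.24793332] [[ 8.92825517e-01  4.50402073e-01 -7.54453334e-04]
 [ 4.50402160e-01 -8.92825790e-01 -5.96746654e-05]
 [-7.00472987e-04 -2.86528347e-04 -9.99999714e-01]] [ 0.87115935  0.20143153 -0.01041359] {'fx': 336.5660306998748, 'fy': 336.5660306998748, 'cx': 318.0519462070377, 'cy': 203.66264565375994, 'k1': -0.029244330213430383, 'tool_from_camera': array([[-9.67142041e-04, -9.64002845e-01, -2.65890165e-01,
         6.73192597e-02],
       [ 9.99999486e-01, -1.01309727e-03,  3.56805479e-05,
        -1.28475217e-03],
       [-3.03768750e-04, -2.65889994e-01,  9.64003329e-01,
        -1.25705916e-01],
       [ 0.00000000e+00,  0.00000000e+00,  0.00000000e+00,
         1.00000000e+00]])}
```

View pics/w1.png

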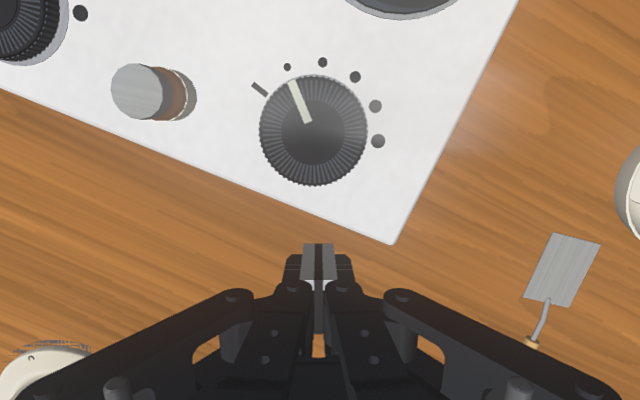

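The wrist view shows the right dial at ~(313,130), its pointer tip at ~(291,82), the off bar at (259,89) and dot 1 at (287,67). I'll compute the angles precisely.

```bash
cat >> h.py <<'E'
def dial(s,im,u0,v0,z=.084,marks=True):
    """centre and pointer azimuth of dial near pixel (u0,v0); im BGR"""
    b=(im.max(2)<110).astype(np.uint8)
    b=cv2.morphologyEx(b,cv2.MORPH_CLOSE,np.ones((13,13),np.uint8))
    b=cv2.morphologyEx(b,cv2.MORPH_OPEN,np.ones((15,15),np.uint8))
    n,l,st,_=cv2.connectedComponentsWithStats(b); k=l[v0,u0]
    c=max(cv2.findContours((l==k).astype(np.uint8),0,2)[0],key=cv2.contourArea)
    h=cv2.convexHull(c)[:,0]; W=np.array([wrist_onplane(s,u,v,z-.004)[:2] for u,v in h],np.float32)
    (cx,cy),r=cv2.minEnclosingCircle(W.reshape(-1,1,2)); C=np.array([cx,cy])
    yy,xx=np.nonzero((im.min(2)>135)); 
    Q=np.array([wrist_onplane(s,u,v,z)[:2] for u,v in zip(xx,yy) if abs(u-u0)<90 and abs(v-v0)<90])-C
    q=Q[np.hypot(*Q.T)<.043]; p=q[np.hypot(*q.T).argsort()][-max(5,len(q)//4):].mean(0)
    e=np.degrees(np.arctan2(*q.mean(0)[::-1]))
    return C,r,e,np.degrees(np.arctan2(p[1],p[0])),len(q)
E
python3 - <<'E'
from h import *
s=bot.observe(); im=cv2.imread("pics/w1.png")
d=dial(s,im,313,130); print(d); C=d[0]
for n,u,v in(("off",259,89),("1",287,67),("2",322.5,62),("3",355,76.5),("4",375,106),("5",378,141)):
    p=wrist_onplane(s,u,v,.06)[:2]-C; print(n,np.hypot(*p),np.degrees(np.arctan2(p[1],p[0])))
R=s["eef_rot"]; t=C-.035*R[:2,0]; dd=np.r_[t,.108]-s["ee_pos"]; print("target",t,"rows",R.T@dd/.04)
E
```

```text
Traceback (most recent call last):
  File "h.py", line 24, in dial
    Q=np.array([wrist_onplane(s,u,v,z)[:2] for u,v in zip(xx,yy) if abs(u-u0)<90 and abs(v-v0)<90])-C
                ~~~~~~~~~~~~~^^^^^^^^^
  File "h.py", line 11, in wrist_onplane
    m=bot.camera_model("wrist"); T=np.eye(4); T[:3,:3]=s["eef_rot"]; T[:3,3]=s["ee_pos"]
ValueError: time passes only in moves, steps and waits
```

```bash
sed -i 's/m=bot.camera_model("wrist"); T=/m=MW; T=/; s/^from workcell import bot/from workcell import bot\nMW=bot.camera_model("wrist")/' h.py
python3 - <<'E'
from h import *
s=bot.observe(); im=cv2.imread("pics/w1.png")
d=dial(s,im,313,130); print(d); C=d[0]
for n,u,v in(("off",259,89),("1",287,67),("2",322.5,62),("3",355,76.5),("4",375,106),("5",378,141)):
    p=wrist_onplane(s,u,v,.06)[:2]-C; print(n,np.hypot(*p),np.degrees(np.arctan2(p[1],p[0])))
R=s["eef_rot"]; t=C-.035*R[:2,0]; dd=np.r_[t,.108]-s["ee_pos"]; print("target",t,"rows",R.T@dd/.04)
E
```

```text
(array([ 0.50269496, -0.1325639 ]), 0.04658276215195656, np.float64(50.11191431395736), np.float64(49.905326092085744), 385)
off 0.06026038874137876 79.24530006515303
1 0.05935440878511429 49.0214564842709
2 0.05954579338063172 18.53728297122282
3 0.05984344962875817 -11.558018134410204
4 0.05985494193430938 -41.77485698387438
5 0.06043695891725116 -71.98792572804324
target [ 0.47142435 -0.14828485] rows [ 0.36801243 -0.1432246   3.50060131]
```

Excellent: the pointer is at 50°, which is setting 1, and setting 2 is at 18.5°. Going down above the near rim.

```bash
python3 -m pendant '[[0,[0.37,-0.14,0.5],[0,0,0]],[0,[0,0,0.8],[0,0,0]],[0,[0,0,0.8],[0,0,0]],[0,[0,0,0.8],[0,0,0]],[0,[0,0,0.5],[0,0,0]],[0,[0,0,0.1],[0,0,0]],[0,[0,0,0],[0,0,0]],[0,[0,0,0],[0,0,0]]]'
python3 -m pendant '[[0,[0,0,0.04],[0,0,0]],[0,[0,0,0.04],[0,0,0]],[0,[0,0,0.04],[0,0,0]],[0,[0,0,0],[0,0,0]],[0,[0,0,0],[0,0,0]]]'
```

```text
t: 2.15
ee_pos: [0.4727, -0.1491, 0.1097]
eef_rot: [[0.894, 0.448, 0.002], [0.448, -0.894, -0.001], [0.001, 0.002, -1.0]]
ft_force: [0.2, 0.3, -0.6]
width: 0.002
gripper_force: 0.0
t: 2.65
ee_pos: [0.4719, -0.1479, 0.1035]
eef_rot: [[0.893, 0.449, -0.0], [0.449, -0.893, 0.0], [-0.0, -0.0, -1.0]]
ft_force: [-0.5, -0.0, 0.4]
width: 0.004
gripper_force: 0.0
```

```bash
python3 -m pendant '[[0,[0,0,0.03],[0,0,0]],[0,[0,0,0.03],[0,0,0]],[0,[0,0,0],[0,0,0]],[0,[0,0,0],[0,0,0]]]'
python3 -m pendant '[[0,[0,0,0.03],[0,0,0]],[0,[0,0,0.03],[0,0,0]],[0,[0,0,0],[0,0,0]],[0,[0,0,0],[0,0,0]]]'
```

```text
t: 3.05
ee_pos: [0.4719, -0.148, 0.101]
eef_rot: [[0.893, 0.449, -0.0], [0.449, -0.893, 0.0], [-0.0, -0.0, -1.0]]
ft_force: [0.5, 0.4, 1.1]
width: -0.002
gripper_force: 0.0
t: 3.45
ee_pos: [0.472, -0.1481, 0.0988]
eef_rot: [[0.893, 0.449, 0.0], [0.449, -0.893, -0.0], [0.0, 0.0, -1.0]]
ft_force: [-0.4, -0.3, 1.8]
width: -0.004
gripper_force: 0.6
```

```bash
python3 -m pendant '[[0,[0,0,0.035],[0,0,0]],[0,[0,0,0.035],[0,0,0]],[0,[0,0,0],[0,0,0]],[0,[0,0,0],[0,0,0]]]'
python3 -m pendant '[[0,[0,-0.06,0],[0,0,0.5]],[0,[0,-0.06,0],[0,0,0.5]],[0,[0,0,0],[0,0,0]]]'
python3 - <<'E'
from h import *
im=bot.camera("wrist"); cv2.imwrite("pics/w2.png",im[:,:,::-1]); print(bot.observe()["ft_force"])
E
```

```text
t: 3.85
ee_pos: [0.472, -0.1481, 0.0962]
eef_rot: [[0.893, 0.449, 0.0], [0.449, -0.893, -0.0], [-0.0, 0.0, -1.0]]
ft_force: [-1.4, -1.2, 4.6]
width: 0.003
gripper_force: 2.5
t: 4.15
ee_pos: [0.4704, -0.1441, 0.0964]
eef_rot: [[0.947, 0.32, 0.001], [0.32, -0.947, -0.001], [0.001, 0.002, -1.0]]
ft_force: [0.3, -2.1, 4.9]
width: 0.003
gripper_force: 2.3
[ 0.01143283 -1.35389687  4.53899819]
```

View pics/w2.png

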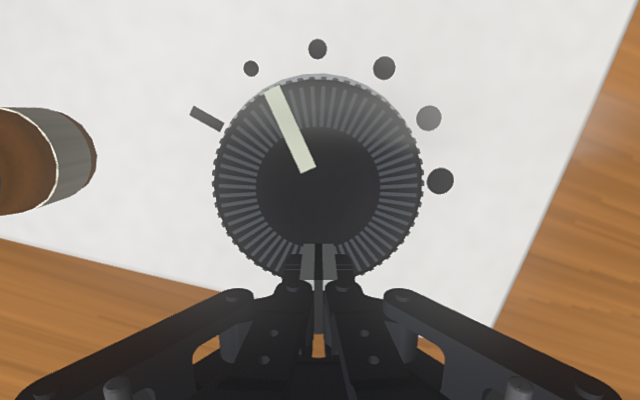

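The wrist view now has the pointer at (274,90)–(308,171), with the fingertip on the near knurl. A helper will give the angle from the pointer line.

```bash
cat > ang.py <<'E'
from h import *
import sys
s=bot.observe(); im=bot.camera("wrist")[:,:,::-1].copy(); cv2.imwrite(sys.argv[1],im)
z=float(sys.argv[2]); C=np.array([.5027,-.1326])
yy,xx=np.nonzero(im.min(2)>135)
Q=np.array([wrist_onplane(s,u,v,z)[:2] for u,v in zip(xx,yy) if v<240 and 130<u<520])-C
r=np.hypot(*Q.T); q=Q[(r<.042)&(r>.018)&(Q@s["eef_rot"][:2,0]>-.012)]
m=q.mean(0); print("t",s["t"],"n",len(q),"ptr",np.degrees(np.arctan2(m[1],m[0])),"spread",np.degrees(np.std(np.arctan2(q[:,1],q[:,0]))))
p=C-s["ee_pos"][:2]; print("tip az-180",np.degrees(np.arctan2(p[1],p[0])),"r",np.hypot(*p),"toolyaw",np.degrees(np.arctan2(s["eef_rot"][1,0],s["eef_rot"][0,0])),"z",s["ee_pos"][2],"F",s["ft_force"].round(1))
E
python3 ang.py pics/w3.png .082
```

```text
t 4.2 n 1059 ptr 44.1759643362205 spread 4.267886020037636
tip az-180 19.703552307707085 r 0.03424600835741524 toolyaw 18.77436381083371 z 0.09637970967855872 F [ 0.  -1.4  4.5]
```

The finger moved 7° and the dial 6°, so friction holds. Continuing over the hump.

```bash
python3 -m pendant '[[0,[0,-0.06,0],[0,0,0.5]],[0,[0,-0.06,0],[0,0,0.5]],[0,[0,0,0],[0,0,0]],[0,[0,0,0],[0,0,0]]]' | grep -E "t:|force"; python3 ang.py pics/w4.png .081
python3 -m pendant '[[0,[0,-0.06,0],[0,0,0.5]],[0,[0,0,0],[0,0,0]],[0,[0,0,0],[0,0,0]]]'| grep -E "t:|force"; python3 ang.py pics/w5.png .081
```

```text
t: 4.65
eef_rot: [[0.982, 0.188, 0.001], [0.188, -0.982, -0.0], [0.001, 0.0, -1.0]]
ft_force: [1.4, 0.4, 4.9]
gripper_force: 2.4
t 4.65 n 1052 ptr 35.42118776860547 spread 4.29561428341505
tip az-180 10.953442053314538 r 0.03427382422026078 toolyaw 10.81396562348688 z 0.09618173714932313 F [1.4 0.4 4.9]
t: 5.0
eef_rot: [[0.993, 0.119, 0.001], [0.119, -0.993, 0.0], [0.001, -0.0, -1.0]]
ft_force: [2.8, 1.7, 5.6]
gripper_force: 2.5
t 5.0 n 1059 ptr 30.678800612214424 spread 4.301625425436708
tip az-180 6.521655846717496 r 0.03442048563911479 toolyaw 6.809497060930944 z 0.09604045578257166 F [2.8 1.7 5.6]
```

```bash
python3 -m pendant '[[0,[0,-0.06,0],[0,0,0.5]],[0,[0,-0.06,0],[0,0,0.5]],[0,[0,-0.02,0],[0,0,0.2]],[0,[0,0,0],[0,0,0]],[0,[0,0,0],[0,0,0]]]' | grep -E "t:|force"; python3 ang.py pics/w6.png .081
```

```text
t: 5.55
eef_rot: [[0.999, -0.049, 0.001], [-0.049, -0.999, -0.0], [0.001, 0.0, -1.0]]
ft_force: [3.9, 1.4, 4.8]
gripper_force: 2.4
t 5.55 n 1054 ptr 22.16849363592111 spread 4.281248544956323
tip az-180 -2.187374421152167 r 0.03460345645041665 toolyaw -2.8312775989325565 z 0.096123552104808 F [3.9 1.4 4.8]
```

```bash
python3 -m pendant '[[0,[0,0,-0.05],[0,0,0]],[0,[0,0,-0.1],[0,0,0]],[0,[0,0,-0.3],[0,0,0]],[0,[0,0,-0.9],[0,0,0]],[0,[-0.3,0,-1],[0,0,0]],[0,[-0.3,0,-1],[0,0,0]],[0,[-0.3,0,-0.5],[0,0,0]],[0,[0,0,0],[0,0,0]],[0,[0,0,0],[0,0,0]],[0,[0,0,0],[0,0,0]]]' | grep -E "t:|force|pos"; python3 ang.py pics/w7.png .084
python3 -c "
from h import *
cv2.imwrite('pics/top2.png',bot.camera('top')[:,:,::-1])
d=cv2.absdiff(cv2.imread('pics/top1.png'),cv2.imread('pics/top2.png')).max(2)
print('left/plates diff px',(d[120:245,180:340]>60).sum(),(d[125:190,180:480]>60).sum())"
```

```text
t: 6.6
ee_pos: [0.431, -0.1288, 0.2482]
eef_rot: [[0.999, -0.051, -0.003], [-0.051, -0.999, 0.002], [-0.003, -0.002, -1.0]]
ft_force: [-0.6, 0.7, -0.7]
gripper_force: 0.0
t 6.6 n 289 ptr 21.63075977197023 spread 4.4785976824351295
tip az-180 -3.0661221028701107 r 0.07180257465035056 toolyaw -2.910839465828009 z 0.24824724296368314 F [-0.6  0.7 -0.7]
left/plates diff px 62 0
```

View pics/w7.png

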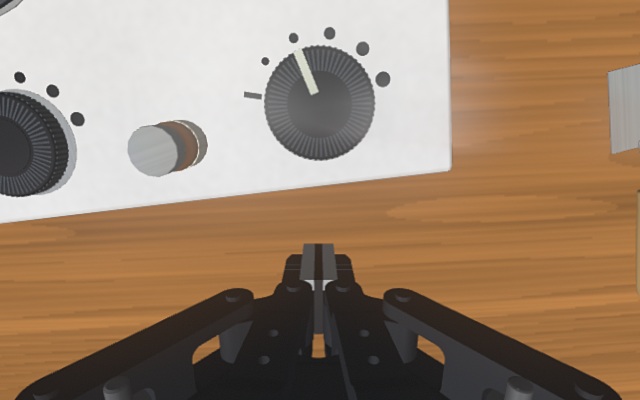

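The pointer tip (297,50) now faces dot 2 (293,38), and nothing else has moved. The reading is 3° off nominal, so I'll check it with an image-local centre.

```bash
python3 -m pendant '[[0,[-0.5,0,-0.5],[0,0,0]],[0,[0,0,0],[0,0,0]],[0,[0,0,0],[0,0,0]],[0,[0,0,0],[0,0,0]],[0,[0,0,0],[0,0,0]]]' | grep -E "t:|pos"
python3 - <<'E'
from h import *
s=bot.observe(); im=bot.camera("wrist")[:,:,::-1].copy(); cv2.imwrite("pics/w8.png",im)
d=dial(s,im,322,105); print(d)
s0=dict(s); s0["ee_pos"]=np.array([.431,-.1288,.2482]);
i7=cv2.imread("pics/w7.png"); d=dial(s0,i7,320,103); print(d)
for u,v in ((247.5,95.5),(265,61),(293,38),(329.5,33),(362.5,48),(383,79)):
    p=wrist_onplane(s0,u,v,.06)[:2]-d[0]; print(np.degrees(np.arctan2(p[1],p[0])))
E
```

```text
t: 7.2
ee_pos: [0.4118, -0.128, 0.2689]
eef_rot: [[0.999, -0.051, -0.001], [-0.051, -0.999, 0.001], [-0.001, -0.001, -1.0]]
(array([ 0.50656116, -0.13325274]), 0.05070070922374725, np.float64(6.376361719301953), np.float64(-14.48170995365459), 601)
(array([ 0.50644886, -0.13309826]), 0.04998145252466202, np.float64(12.36274489806645), np.float64(-11.910327028744675), 561)
83.13513845626902
52.3257114819468
21.21360036910789
-11.233760120231919
-42.96262057664434
-74.68805602117259
```

The second circle fit picked up the dots around the dial, so I discounted it. Against the marks, the pointer lies on dot 2 within 1–2°, and the robot is clear of everything. Handing in.

```bash
python3 -c "
from workcell import bot
print(bot.hand_in())"
```

```text
the job is handed in; nothing more can be done
None
```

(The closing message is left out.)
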